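# Load the last crown on the firing tray and lift the tray level with the tongs

## Task

Take the spring tongs out of their rest and use them to stand the lone crown upright in the empty ring on the firing tray. Then grip the tray's square stem with the same tongs, lift the tray about 10 cm off its pad and keep it steady and level with all three crowns standing in their rings: finish while still holding it there. Touch crowns and tray only with the tongs, do not drop or tip a crown, and leave the rest of the bench as it is.

Things in the scene. Friction and masses are not known exactly. Their poses are not given: they have to be found in the camera images.
- tongs: Steel spring tongs standing upright in their rest, tips down. Origin: between the tips at their lower ends, arms open; z up, y the line on which the arms close. Two parallel flat arms 4 mm thick: 14 mm wide up to 80 mm, 22 mm wide handle plates at 80 to 135 mm, a thin spring bow (no obstacle) to 153 mm. Open: 28 mm gap, 36 mm over the outsides. 110 g.
- tong_grip (a point): Where to hold the tongs: midway between the handle plates, 113 mm above the tips. Grip from above with the fingers closing along the tongs' y. Only friction holds them: keep them always a little squeezed, 31 to 34 mm over the outsides (never open the hand past 35 mm); squeeze further to close the tips. Arms stay parallel: tip gap = outside width less 8 mm.
- squeeze (a joint): How far the tongs are squeezed (m): 0 open (28 mm gap at the tips), 0.016 when they grip something 12 mm wide, 0.024 at most. The spring pushes the arms apart with 8 N when open and 400 N/m more as they close; a hand force of 60 to 70 N grips crown and tray well.
- rest: Aluminium rest of the tongs, fixed: an open box 32 x 60 mm outside, 40 mm high, walls 6 mm, floor 6 mm above the bench, its long side along the tongs' y. Origin: centre of its underside. Lift the tongs straight up 45 mm or more to clear it.
- crown: The crown to load: white molar crown, 12 x 12 mm in plan (sides along its x, y), 12 to 23 mm above the origin, low cusps to 25.5 mm, on a terracotta peg: 8 mm stem on a foot disc 18 mm across, 5 mm thick. Origin: centre of the foot's underside, z up. 15 g. Stands alone on a black block 70 x 70 mm, 15 mm high. Grip the white part, tong tips about 11 mm above the origin.
- tray: Round dark firing tray 104 mm across, 6 mm thick, loose on the pad. Origin: centre of its underside, z up. In its middle a square stem 12 x 12 mm (sides along the tray's x, y), top 58 mm above the origin. Three raised rings 33 mm from the middle at 0, 120 and 240 degrees from the tray's x: inside 26 mm, outside 32 mm, 3 mm high. 90 to 180 g. Grip the stem above the crowns, tips 35 mm up.
- empty_seat (a point): Centre of the empty ring, on the tray's upper face (6 mm above the tray's underside), 33 mm along the tray's x axis; z up.
- seat_b (a point): Centre of the ring in which crown_b stands, on the tray's upper face.
- seat_c (a point): Centre of the ring in which crown_c stands, on the tray's upper face.
- crown_b: The same make as crown. Already standing loose in the ring at 120 degrees; origin at the centre of its foot's underside.
- crown_c: The same make as crown. Already standing loose in the ring at 240 degrees; origin at the centre of its foot's underside.
- pad: The round grey pad under the tray, 92 mm across, 12 mm high, fixed; origin at the centre of its underside, on the bench.
- jar_a: round screw-top jar of stain, 32 mm across, 28 mm tall, loose; origin at the centre of its underside. Leave it alone.
- jar_b: round screw-top jar of stain, 32 mm across, 28 mm tall, loose; origin at the centre of its underside. Leave it alone.
- jar_c: round screw-top jar of stain, 32 mm across, 28 mm tall, loose; origin at the centre of its underside. Leave it alone.
- dropper: White dropper bottle, 28 mm across, 75 mm tall, loose; origin under its centre. Leave it alone.
- mug: White mug, 84 mm across, 95 mm tall, loose; origin under its centre. Leave it alone.
- magnifier: Black hand magnifier lying flat, about 130 x 52 mm, 8 mm thick, loose. Leave it alone.
Not all that is in view belongs to the job. What is meant by the tongs is not yellow, and is the larger of those in its own colour.

How it is judged:
On the way, in this order (a step that is already met when the one before it is completed fails the run):
1. the crown stands upright in the empty ring of the tray, let go by the tongs, while the tray is on its pad (horizontal distance between crown and empty_seat below 0.0075 m and z of crown in the frame of empty_seat below 0.0025 m and angle between the z axis of crown and the z axis of tray, either way round below 0.12 rad and contact force between tongs and crown below 0.05 N and height (world z) of tray below 0.02 m and linear speed of crown below 0.03 m/s), for 0.2 s.
2. the tongs lift the tray clear of its pad (height (world z) of tray above 0.03 m and contact force between tongs and tray above 1 N), for 0.2 s.
At the end, for the whole second after the job is handed in: Ends holding: tongs in the fingers carry the tray 6 to 16 cm above its pad, tilt under 0.1 rad, slower than 20 mm/s and 0.15 rad/s, touching neither pad nor arm; all three crowns stand on the tray within 7.5 mm of their ring centres and 0.12 rad of square to the tray (horizontal distance between crown and empty_seat below 0.0075 m and z of crown in the frame of empty_seat below 0.0025 m and angle between the z axis of each of crown, crown_b, crown_c and the z axis of tray, either way round below 0.12 rad and horizontal distance between crown_b and seat_b below 0.0075 m and z of crown_b in the frame of seat_b below 0.0025 m and horizontal distance between crown_c and seat_c below 0.0075 m and z of crown_c in the frame of seat_c below 0.0025 m and height (world z) of tray between 0.072 and 0.172 m and angle between tray's own z axis and vertical below 0.1 rad and linear speed of tray below 0.02 m/s and angular speed of tray below 0.15 rad/s and contact force between tongs and tray above 1 N and contact force between the fingers and tongs above 1 N and contact force between each of pad, the arm and tray below 0.05 N); the arm keeps its last pose, push and grip.
It fails at once if a crown or the tray is touched by the fingers (contact force between the fingers and crown above 0.3 N or contact force between the fingers and crown_b above 0.3 N or contact force between the fingers and crown_c above 0.3 N or contact force between the fingers and tray above 0.3 N).
It fails at once if a crown is tipped (more than 0.5 rad) (angle between any of crown, crown_b, crown_c's own z axis and vertical above 0.5 rad).
It fails at once if the crown is dropped over the tray from more than about 15 mm (horizontal distance between crown and tray below 0.052 m and z of crown in the frame of empty_seat above 0.015 m and contact force between tongs and crown below 0.05 N).
It fails at once if a jar, the dropper bottle, the mug or the magnifier is moved more than 15 mm (distance of any of jar_a, jar_b, jar_c, dropper, mug, magnifier from where it was at the start of the episode above 0.015 m).
It also fails if it takes over 58 s, if anything falls off the work surface, if the arm or the gripper's body presses on something with over 40 N, if the wrist force passes 120 N, or if a joint passes its speed limit or range.

## Robot

A 7-joint arm with a two-finger parallel gripper is mounted at the origin on the work surface. World frame = base frame: x ahead of the robot, y to its left, z up, the work surface at z = 0. Lengths are in m, angles in rad, forces in N, time in s.
With the tool pointing down it reaches from about 0.425 to 0.925 m from the base axis. Payload 6.8 kg.
Tool frame: the origin (TCP) lies at the very end of the fingers, on their centre line; the grasp point (between the pads) lies 19 mm behind it; z points along the fingers, y is the line along which they close (so a half turn about z gives the same grasp; the last joint's range is limited). The gripper opens to 85 mm and grips with 20 to 120 N. Pads are 22 mm wide; open, the fingers measure 114 mm over their backs; the gripper's body (76 mm by 85 mm) begins 54 mm behind the grasp point. The pads swing forward as they close: fully open they stand 13 mm farther back than shut.
Start: joints at [1.116, 0.477, 0.022, 1.555, -0.011, 1.109, -0.083], TCP at [0.229, -0.635, 0.231] pointing down, gripper open.
Joint ranges: [-2.96, 2.96], [-0.34, 2.1], [-1.41, 1.46], [0.24, 2.44], [-1.37, 4.51], [0.17, 1.92], [-2.96, 2.96]. Speed limits (rad/s): [2.39, 2.39, 3.14, 3.14, 3.14, 3.14, 3.14].

## Interface

Orientations are given as a unit quaternion [w, x, y, z].
In Python, from station import * gives the robot as it stands.
- The arm moves only by the tool jog_arm, never from a script. Its argument "moves" is one flat list of numbers, 7 for each row, row after row: the shift along the tool's x, y, z normalised to -1 to 1, where 1 is 20 mm, then the turn, a rotation vector about the tool's x, y, z normalised to -1 to 1, where 1 is 4 degrees, then the opening, from 0 (shut) to 1 (fully open). In form: [x, y, z, rx, ry, rz, claw, x, y, z, rx, ry, rz, claw, ...]. A call has exactly 8 rows; each row shifts and turns the commanded pose from where the row before left it, along the tool's axes as they then stand; what a row does not reach is not made up. A row lasts 1/12 s, in which the tool goes at most 41.7 mm and 7.16 degrees, less where a joint would pass 70% of its speed; a pose out of reach is approached as far as the arm can. A call with a number of a shift or a turn outside -1 to 1 is refused whole. A call with a gripper value outside its range is refused whole. The fingers move at their own pace and stop on an object; "grip_force" is the grip in N (left out, the last holds). Time passes only in rows, so rows that do not move let the fingers close, or fill a call up. It gives the time, the measured TCP pose, the force, the opening and the grip force at its end, in the units of the state.
- get_obs(): the state, without advancing time (a new reading comes with each control period).
- read_camera(name): name is "scene" or "side" or "wrist"; returns a dict with "color" (420x560x3 uint8, blue, green, red), "fx", "fy", "cx", "cy" (pixels), "k1" (the pictures are not rectified: a ray, as slopes to the right and down, at radius r is drawn at 1 + k1 r^2 times it, then the intrinsics apply), "rvec" (rotation vector, rad) and "tvec" (3), from world to camera coordinates, as OpenCV has them. Camera axes: x right, y down, z forward; pixel columns grow to the right and rows downward; lengths in m; the calibration is good to about 2 mm. A picture is of the moment at which its call begins. There is no depth.
- hand_in(): hands the job in; it is judged then, once.
The state is a dict: "t": time; "q": joint angles; "joint_vel": joint speeds; "joint_torque": joint torques, N m; "eef_pos": TCP position; "tool_rot": TCP orientation; "contact_force": force on the tool from outside, world axes, zero at the start; "torque": the same for the moment, N m; "gripper_width": opening from 0.0 (shut) to 1.0 (fully open); "grasp_force": force on a finger pad.
Only numpy, scipy, OpenCV 4.12 (cv2) and the standard library are available. Lean on these libraries where they do the work, as an engineer would, in place of code of your own. Each camera call takes 0.05 s, during which the arm holds its last target. There are 200 camera calls.

## Working session

There is one attempt and no reset: what is moved stays moved. The work goes in short steps, Python scripts to look and compute and a tool call to move; the robot and the scene stay as the last step left them, time stands still between calls to the robot, and variables do not carry over. Pictures are saved under pics/ and viewed, at most 10 in all, crops included, and the job is handed in when it is done.

Besides the shell and the picture viewer there is one more tool, called after ">>>" in YAML: its name, and indented under it one key for each argument. jog_arm: Moves the arm, as the interface text tells. Scaled input: -1 to 1 covers 20 mm each way for a shift and 4 degrees each way for a turn. Its arguments: {"type":"object","properties":{"moves":{"type":"array"},"grip_force":{"type":"number"}},"required":["moves"]}

```bash
ls; mkdir -p pics
cat > h.py <<'E'
from station import *
import numpy as np, cv2
def cam(n):
    c=read_camera(n); return c
def ray(c,u,v):
    x=(u-c["cx"])/c["fx"]; y=(v-c["cy"])/c["fy"]; X,Y=x,y
    for _ in range(20):
        s=1+c["k1"]*(X*X+Y*Y); X,Y=x/s,y/s
    R=cv2.Rodrigues(np.array(c["rvec"],float))[0]; t=np.array(c["tvec"],float).ravel()
    d=R.T@np.array([X,Y,1.]); return -R.T@t, d/np.linalg.norm(d)
def onz(c,u,v,z):
    o,d=ray(c,u,v); return o+d*(z-o[2])/d[2]
def tri(rs):
    A=np.zeros((3,3));b=np.zeros(3)
    for o,d in rs:
        P=np.eye(3)-np.outer(d,d);A+=P;b+=P@o
    p=np.linalg.solve(A,b); return p,[np.linalg.norm((np.eye(3)-np.outer(d,d))@(p-o)) for o,d in rs]
def proj(c,p):
    R=cv2.Rodrigues(np.array(c["rvec"],float))[0]; q=R@np.array(p)+np.array(c["tvec"]).ravel()
    x,y=q[:2]/q[2]; s=1+c["k1"]*(x*x+y*y); return np.array([c["fx"]*x*s+c["cx"],c["fy"]*y*s+c["cy"]])
E
python3 - <<'E'
from h import *
import pickle
for n in("scene","side","wrist"):
    c=cam(n); pickle.dump(c,open(n+"0.pkl","wb")); cv2.imwrite(f"pics/{n}0.png",c["color"])
    o,_=ray(c,280,210); print(n,o,c["fx"],c["k1"])
a,b=[cv2.imread(f"pics/{n}0.png") for n in("scene","side")]
print(get_obs())
E
```

```text
pics
scene [1.4617185  0.24598076 0.90753641] 541.942808179879 0.007786482235039232
side [ 0.50286571 -0.91021352  0.75484434] 388.0796443791126 0.016757554965562676
wrist [ 0.29747045 -0.60978465  0.37291951] 373.74585460309436 -0.03315683669091879
{'t': 0.15, 'q': array([ 1.11588735,  0.47762724,  0.02235712,  1.55616634, -0.01151022,
        1.10929513, -0.0830958 ]), 'joint_vel': array([ 0.00010208, -0.00345319,  0.00180065, -0.00362583, -0.00036718,
       -0.00031155, -0.00023008]), 'joint_torque': array([ 2.85866423e-03, -5.96924579e+01,  1.61005206e+00, -2.81489915e+01,
        1.25802020e-02,  6.61986604e-03,  2.01842204e-05]), 'eef_pos': array([ 0.2292793 , -0.63441115,  0.23056234]), 'tool_rot': array([-6.64350648e-04,  9.85002093e-01,  1.72541036e-01, -1.62503088e-04]), 'contact_force': array([ 0.59689614, -0.17957712, -0.65027732]), 'torque': array([ 0.01697128,  0.00360448, -0.00646654]), 'grasp_force': 0.0, 'gripper_width': 1.0016204085594091}
```

View pics/scene0.png

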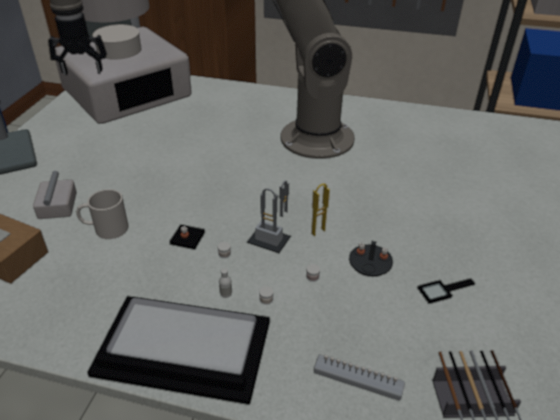

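View pics/side0.png

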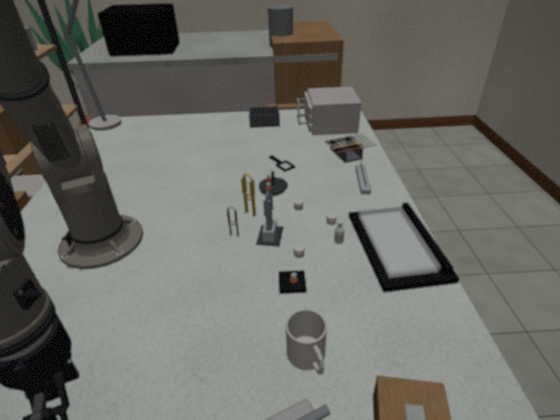

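Scene: the candidates for the tongs are the large grey pair in a rest at (268,212), a small grey pair at (284,195) and a yellow pair at (320,208). In the side view these are (268,210), (232,221) and (249,195). I choose the large grey pair in the rest. The crown is on its black block at scene (186,234) / side (292,278). The tray is at scene (371,260) / side (273,186). I'll check the choice in a close crop.

Run:
```python
import cv2,numpy as np
a=cv2.imread("pics/scene0.png");b=cv2.imread("pics/side0.png")
r=lambda i,s:cv2.convertScaleAbs(cv2.resize(i,s,interpolation=cv2.INTER_CUBIC),alpha=1.3,beta=10)
A=r(a[175:275,165:405],(800,333))   # x3.333
B=r(b[165:245,215:315],(320,256))   # 3.2
C=r(b[260:300,270:310],(256,256)) #6.4
o=np.zeros((593,800,3),np.uint8);o[:333]=A;o[335:591,:320]=B;o[335:591,330:586]=C
cv2.imwrite("pics/crop1.png",o)
```

```text
(no output)
```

View pics/crop1.png

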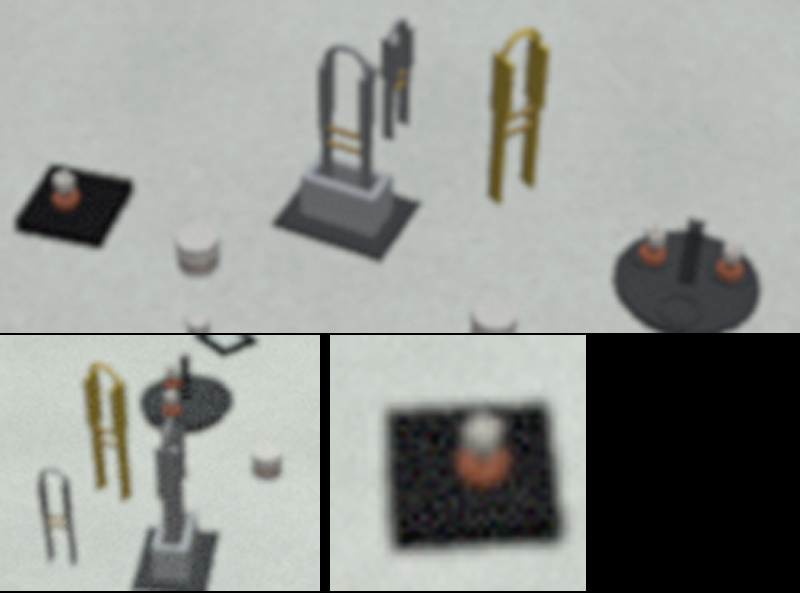

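The crop confirms the large grey tongs stand in the aluminium rest, with the smaller grey and the yellow pairs beside it. The tray's empty ring faces the scene camera. Coarse positions next.

Run:
```python
from h import *
import pickle
S,D=[pickle.load(open(n+"0.pkl","rb")) for n in("scene","side")]
s=lambda x,y:(165+x*.3,175+y*.3); d=lambda x,y:(215+x/3.2,165+(y-335)/3.2)
# s: crop scale 3.333 ; rest top outline centre z=.04, bow top z~.159
print("rest top s",onz(S,*s(346,178),.04),"d",onz(D,*d(175,533),.04))
print("rest corners s",[onz(S,*s(*p),.04)[:2].round(4) for p in((315,160),(393,178),(381,200),(302,178))])
print("tray s",onz(S,*s(687,276),.018),"d",onz(D,*d(187,402),.018))
print("seat s",onz(S,*s(680,308),.02))
print("stemtop", tri([ray(S,*s(696,223)),ray(D,*d(184,358))]))
print("crown top", tri([ray(S,*s(64,177)),ray(D,270+(484-330)/6.4,260+(432-335)/6.4)]))
print("crownb,c s",onz(S,*s(653,238),.04),onz(S,*s(731,256),.04))
print("jars",[onz(S,*p,.028)[:2].round(3) for p in((224,247),(313,270),(266,293),(225,275))], onz(S,108,200,.09))
for n in "sd": pass
```

```text
rest top s [ 0.504368   -0.01898706  0.04      ] d [ 0.50076784 -0.02716202  0.04      ]
rest corners s [array([ 0.4909, -0.0464]), array([0.4953, 0.0141]), array([0.5209, 0.0117]), array([ 0.5129, -0.05  ])]
tray s [0.51763393 0.23346848 0.018     ] d [0.52115118 0.22465418 0.018     ]
seat s [0.55259026 0.23280451 0.02      ]
stemtop (array([0.51968226, 0.23326894, 0.06935949]), [np.float64(0.0008568141910787454), np.float64(0.000856814191078602)])
crown top (array([ 0.55512563, -0.22017731,  0.03625742]), [np.float64(0.001075317604136109), np.float64(0.0010753176041359742)])
crownb,c s [0.50907059 0.20597295 0.04      ] [0.5129993  0.26073337 0.04      ]
jars [array([ 0.584, -0.107]), array([0.603, 0.112]), array([0.698, 0.028]), array([ 0.67 , -0.075])] [ 0.56175227 -0.41021375  0.09      ]
```

>>> jog_arm:
  moves: [0.97, -1, -0.1, 0, 0, 0, 1, 0.97, -1, -0.1, 0, 0, 0, 1, 0.97, -1, -0.1, 0, 0, 0, 1, 0.97, -1, -0.1, 0, 0, 0, 1, 0.97, -1, -0.1, 0, 0, 0, 1, 0.97, -1, -0.1, 0, 0, 0, 1, 0.97, -1, -0.1, 0, 0, 0, 1, 0.97, -1, -0.1, 0, 0, 0, 1]

```text
t: 0.82
eef_pos: [0.3212, -0.4302, 0.2472]
tool_rot: [-0.0, 0.985, 0.173, -0.0]
contact_force: [0.5, -0.5, 0.6]
gripper_width: 1.003
grasp_force: 0.0
```

>>> jog_arm:
  moves: [0.97, -1, -0.1, 0, 0, 0, 1, 0.97, -1, -0.1, 0, 0, 0, 1, 0.97, -1, -0.1, 0, 0, 0, 1, 0.97, -1, -0.1, 0, 0, 0, 1, 0.97, -1, -0.1, 0, 0, 0, 1, 0.97, -1, -0.1, 0, 0, 0, 1, 0.97, -1, -0.1, 0, 0, 0, 1, 0.97, -1, -0.1, 0, 0, 0, 1]

```text
t: 1.48
eef_pos: [0.4127, -0.227, 0.2633]
tool_rot: [0.0, 0.985, 0.172, -0.0]
contact_force: [1.0, -0.2, 0.4]
gripper_width: 1.002
grasp_force: 0.0
```

>>> jog_arm:
  moves: [0.97, -1, -0.1, 0, 0, 0, 1, 0.97, -1, -0.1, 0, 0, 0, 1, 0.97, -1, -0.1, 0, 0, 0, 1, 0.97, -1, -0.1, 0, 0, 0, 1, 0.97, -1, -0.1, 0, 0, 0, 1, 0.97, -1, -0.1, 0, 0, 0, 1, 0.97, -1, -0.1, 0, 0, 0, 1, 0.97, -1, -0.1, 0, 0, 0, 1]

```text
t: 2.15
eef_pos: [0.5043, -0.0239, 0.2793]
tool_rot: [0.0, 0.985, 0.172, -0.0]
contact_force: [0.8, -0.0, 0.5]
gripper_width: 1.0
grasp_force: 0.0
```

>>> jog_arm:
  moves: [0, 0, 0, 0, 0, 1, 1, 0, 0, 0, 0, 0, 1, 1, 0, 0, 0, 0, 0, 1, 1, 0, 0, 0, 0, 0, 1, 1, 0, 0, 0, 0, 0, 1, 1, 0, 0, 0, 0, 0, 0, 1, 0, 0, 0, 0, 0, 0, 1, 0, 0, 0, 0, 0, 0, 1]

```text
t: 2.82
eef_pos: [0.5041, -0.0252, 0.2792]
tool_rot: [0.0, 1.0, -0.0, -0.0]
contact_force: [0.5, -0.3, -1.1]
gripper_width: 1.002
grasp_force: 0.0
```

Run:
```python
from h import *
import pickle
c=cam("wrist"); pickle.dump(c,open("wrist1.pkl","wb")); cv2.imwrite("pics/wrist1.png",c["color"])
o=get_obs(); print(o["t"],o["eef_pos"],o["tool_rot"],o["q"]); print(ray(c,280,210)); print(cv2.Rodrigues(c["rvec"])[0])
```

```text
2.8667 [ 0.50409846 -0.0251919   0.27925387] [ 3.23834274e-05  9.99999938e-01 -3.46553577e-04 -5.49895533e-05] [ 0.25446883  0.17344236 -0.36925961  1.87630569  0.06984872  1.10442292
 -1.7126758 ]
(array([ 0.57662505, -0.02545277,  0.42169854]), array([-0.32080229, -0.00670649, -0.94712244]))
[[ 1.91215808e-04 -9.99999856e-01  5.01584454e-04]
 [-9.57735411e-01 -3.88530753e-05  2.87650623e-01]
 [-2.87650562e-01 -5.35388540e-04 -9.57735280e-01]]
```

View pics/wrist1.png

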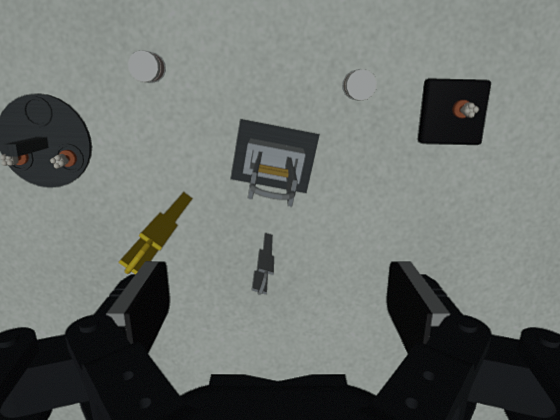

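The wrist view shows the tongs in the rest at (273,178), the tray at (45,140) with its empty ring at (38,110), and the crown at (466,109) on the block. The yellow tongs are at (157,232) and the small grey pair at (264,263). I'll measure from an enlarged crop.

Run:
```python
import cv2,numpy as np
a=cv2.imread("pics/wrist1.png")
r=lambda i,k:cv2.convertScaleAbs(cv2.resize(i,None,fx=k,fy=k,interpolation=cv2.INTER_CUBIC),alpha=1.5,beta=10)
o=np.zeros((600,800,3),np.uint8)
o[:520,:450]=r(a[112:216,228:318],5)     # x5 from (228,112)
o[:264,460:796]=r(a[75:152,413:497],4)[:264,:336] # x4 from (413,75)
o[270:600,460:740]=r(a[90:200,0:94],3)[:330,:280] # x3 from (0,90)
cv2.imwrite("pics/crop2.png",o)
```

```text
(no output)
```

View pics/crop2.png

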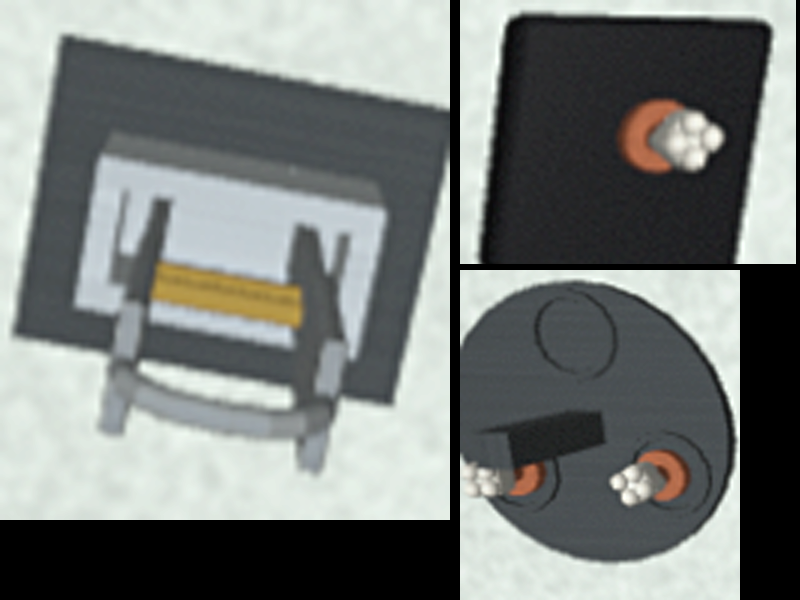

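Run:
```python
from h import *
import pickle
W=pickle.load(open("wrist1.pkl","rb"));S,D=[pickle.load(open(n+"0.pkl","rb")) for n in("scene","side")]
g=lambda x,y,z:onz(W,228+x/5,112+y/5,z)
L=g(122,367,.141);R=g(323.5,407,.141)
print("plates",L,R,"mid",(L+R)/2,"sep",np.linalg.norm(L-R),"yaw",np.degrees(np.arctan2(*(L-R)[1::-1]))-90)
q=[g(*p,.04) for p in((100,152),(387,210),(355,358),(75,305))]; print("rest",np.mean(q,0),[np.linalg.norm(q[i]-q[i-1]).round(4) for i in range(4)],"yaw",[np.degrees(np.arctan2(*(q[a]-q[b])[1::-1]))-90 for a,b in((0,1),(3,2))])
p=[g(*p,.001) for p in((62,37),(14,333),(394,403))];
c=lambda x,y:(413+(x-460)/4,75+y/4); t=lambda x,y:((x-460)/3,90+(y-270)/3)
print("crown foot",onz(W,*c(656,136),.020),"head top",onz(W,*c(692,140),.0395), "block",[onz(W,*c(*p),.015)[:2].round(4) for p in((508,15),(772,22))])
hs=onz(S,165+64*.3,175+177*.3,.0395);hd=onz(D,270+(484-330)/6.4,260+(432-335)/6.4,.0395);print(hs,hd)
print("seat",onz(W,*t(577,334),.021),"stem top",onz(W,*t(480,452),.07),"stem edge",onz(W,*t(605,440),.018),onz(W,*t(602,412),.018))
print("ring b/c", onz(W,*t(674,476),.021),"foot",onz(W,*t(663,475),.023))
m=cv2.cvtColor(W["color"],6)
```

```text
plates [ 0.50171732 -0.00595387  0.141     ] [ 0.49524617 -0.0373448   0.141     ] mid [ 0.49848174 -0.02164933  0.141     ] sep 0.03205099183122659 yaw -11.648178617636262
rest [ 0.49836303 -0.02175794  0.04      ] [np.float64(0.0326), np.float64(0.0601), np.float64(0.0321), np.float64(0.0599)] yaw [np.float64(-11.486652717672797), np.float64(-11.030024183580423)]
crown foot [ 0.55321352 -0.22072171  0.02      ] head top [ 0.55343845 -0.22060246  0.0395    ] block [array([ 0.5836, -0.1797]), array([ 0.5826, -0.2503])]
[ 0.55722563 -0.21813453  0.0395    ] [ 0.55561616 -0.22433045  0.0395    ]
seat [0.55130325 0.22799375 0.021     ] stem top [0.51761664 0.23569536 0.07      ] stem edge [0.5130444 0.2261293 0.018    ] [0.52327176 0.22548625 0.018     ]
ring b/c [0.50016011 0.200718   0.021     ] foot [0.50092636 0.20361682 0.023     ]
```

>>> jog_arm:
  moves: [-0.095, -0.06, 0, 0, 0, 0.94, 0.65, -0.095, -0.06, 0, 0, 0, 0.94, 0.65, -0.095, -0.06, 0, 0, 0, 0.94, 0.65, 0, 0, 1, 0, 0, 0, 0.65, 0, 0, 1, 0, 0, 0, 0.65, 0, 0, 1, 0, 0, 0, 0.65, 0, 0, 0, 0, 0, 0, 0.65, 0, 0, 0, 0, 0, 0, 0.65]
  grip_force: 65

```text
t: 3.53
eef_pos: [0.4981, -0.0212, 0.2189]
tool_rot: [0.0, 0.995, -0.099, -0.001]
contact_force: [1.1, 0.1, -0.5]
gripper_width: 0.648
grasp_force: 0.0
```

Run:
```python
from h import *
import pickle
c=cam("wrist"); pickle.dump(c,open("wrist2.pkl","wb")); a=c["color"]
cv2.imwrite("pics/wrist2.png",cv2.convertScaleAbs(cv2.resize(a[100:400,140:420],(700,750))[:600],alpha=1.4,beta=10))
o=get_obs(); print(o["t"],o["eef_pos"],o["tool_rot"],o["gripper_width"])
```

```text
3.5833 [ 0.49902569 -0.02115706  0.21988276] [-7.04009352e-05  9.95074845e-01 -9.91264056e-02  6.20366446e-05] 0.6527491843956792
```

View pics/wrist2.png

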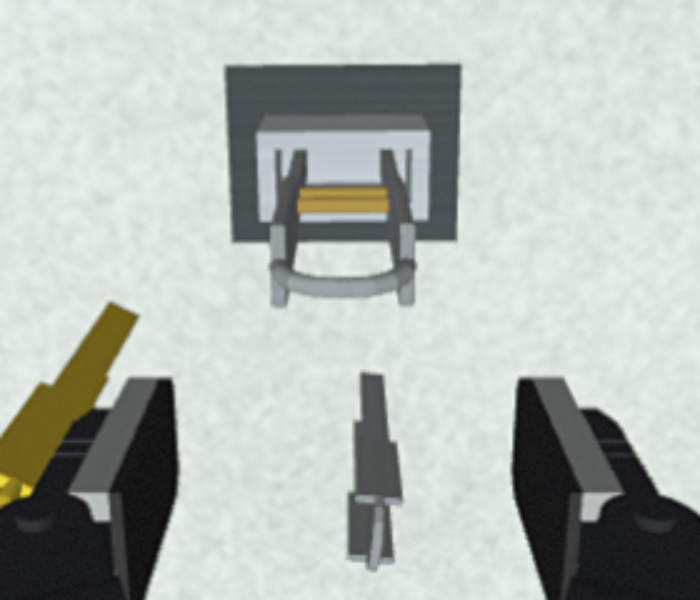

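The tongs are centred between the fingers (plates' middle at crop x 342, fingers' middle at 345) and square to them. I'll check the clearance to the yellow and small pairs, and refine the grip.

Run:
```python
from h import *
import pickle
W=pickle.load(open("wrist2.pkl","rb"));S,D=[pickle.load(open(n+"0.pkl","rb")) for n in("scene","side")]
g=lambda x,y,z:onz(W,140+x/2.5,100+y/2.5,z)
L=g(279,265,.141);R=g(406.5,265,.141);print("mid",(L+R)/2,np.linalg.norm(L-R))
s=lambda x,y,z:onz(S,165+x*.3,175+y*.3,z).round(4); d=lambda x,y,z:onz(D,215+x/3.2,165+(y-335)/3.2,z).round(4)
print("yellow base",s(495,200,0),s(530,186,0),d(100,487,0),d(126,498,0))
print("yellow top plate",[tri([ray(S,165+519*.3,175+32*.3),ray(D,215+105/3.2,165+(367-335)/3.2)])])
print("small base",s(388,137,0),s(404,123,0),d(50,562,0),d(73,563,0)," top",tri([ray(S,165+403*.3,175+20*.3),ray(D,215+52/3.2,165+(472-335)/3.2)]))
```

```text
mid [ 0.4985659  -0.02152246  0.141     ] 0.031628077429441175
yellow base [0.4548 0.0836 0.    ] [0.4322 0.106  0.    ] [0.4272 0.103  0.    ] [0.4535 0.0822 0.    ]
yellow top plate [(array([0.44344886, 0.09027946, 0.14959522]), [np.float64(0.0006284402515490003), np.float64(0.0006284402515490024)])]
small base [ 0.4044 -0.0124  0.    ] [ 0.3843 -0.0045 -0.    ] [ 0.3822 -0.0103  0.    ] [ 0.4038 -0.0137  0.    ]  top (array([ 0.39273409, -0.00668212,  0.10375879]), [np.float64(0.00246078237557779), np.float64(0.002460782375577878)])
```

>>> jog_arm:
  moves: [0, 0, 1, 0, 0, 0, 0.65, 0, 0, 1, 0, 0, 0, 0.65, 0, 0, 1, 0, 0, 0, 0.65, 0, 0, 1, 0, 0, 0, 0.65, 0, 0, 1, 0, 0, 0, 0.65, 0, 0, 1, 0, 0, 0, 0.65, 0, 0, 0.1, 0, 0, 0, 0.65, 0, 0, 0, 0, 0, 0, 0.5]

```text
t: 4.25
eef_pos: [0.499, -0.0212, 0.0977]
tool_rot: [-0.0, 0.995, -0.099, -0.0]
contact_force: [0.6, -0.4, 0.0]
gripper_width: 0.521
grasp_force: 0.0
```

>>> jog_arm:
  moves: [0, 0, 0, 0, 0, 0, 0.45, 0, 0, 0, 0, 0, 0, 0.42, 0, 0, 0, 0, 0, 0, 0.4, 0, 0, 0, 0, 0, 0, 0.385, 0, 0, 0, 0, 0, 0, 0.385, 0, 0, 0, 0, 0, 0, 0.385, 0, 0, 0, 0, 0, 0, 0.385, 0, 0, 0, 0, 0, 0, 0.385]

```text
t: 4.92
eef_pos: [0.5003, -0.0213, 0.0992]
tool_rot: [0.0, 0.995, -0.1, 0.002]
contact_force: [-0.9, -0.3, 8.5]
gripper_width: 0.391
grasp_force: 12.0
```

>>> jog_arm:
  moves: [0, 0, -0.2, 0, 0, 0, 0.385, 0, 0, -0.5, 0, 0, 0, 0.385, 0, 0, -0.9, 0, 0, 0, 0.385, 0, 0, -1, 0, 0, 0, 0.385, 0, 0, -1, 0, 0, 0, 0.385, 0, 0, -0.8, 0, 0, 0, 0.385, 0, 0, -0.3, 0, 0, 0, 0.385, 0, 0, 0, 0, 0, 0, 0.385]

```text
t: 5.58
eef_pos: [0.4998, -0.0211, 0.1933]
tool_rot: [-0.0, 0.995, -0.099, 0.002]
contact_force: [-0.4, 0.8, -1.6]
gripper_width: 0.384
grasp_force: 9.1
```

>>> jog_arm:
  moves: [0.05, 0.4, 0, 0, 0, 0, 0.385, 0.1, 0.8, 0, 0, 0, 0, 0.385, 0.1, 0.9, 0, 0, 0, 0, 0.385, 0.1, 0.9, 0, 0, 0, 0, 0.385, 0.1, 0.9, 0, 0, 0, 0, 0.385, 0.1, 0.9, 0, 0, 0, 0, 0.385, 0.1, 0.9, 0, 0, 0, 0, 0.385, 0.1, 0.9, 0, 0, 0, 0, 0.385]

```text
t: 6.25
eef_pos: [0.4859, -0.1549, 0.1898]
tool_rot: [-0.0, 0.995, -0.1, -0.001]
contact_force: [-0.2, -0.5, -1.5]
gripper_width: 0.388
grasp_force: 9.1
```

>>> jog_arm:
  moves: [0.1, 0.9, 0, 0, 0, 0, 0.385, 0.1, 0.9, 0, 0, 0, 0, 0.385, 0.05, 0.5, 0, 0, 0, 0, 0.385, 0.05, 0.2, 0, 0, 0, 0, 0.385, 0, 0, 0, 0, 0, 0, 0.385, 0, 0, 0, 0, 0, 0, 0.385, 0, 0, 0, 0, 0, 0, 0.385, 0, 0, 0, 0, 0, 0, 0.385]

```text
t: 6.92
eef_pos: [0.4836, -0.2025, 0.1913]
tool_rot: [-0.0, 0.995, -0.098, -0.0]
contact_force: [-0.2, 0.7, -2.1]
gripper_width: 0.39
grasp_force: 9.1
```

Run:
```python
from h import *
import pickle
c=cam("wrist"); pickle.dump(c,open("wrist3.pkl","wb")); a=c["color"]
o=get_obs(); print(o["t"],o["eef_pos"],o["tool_rot"],o["gripper_width"],o["grasp_force"])
u,v=proj(c,[.5535,-.2207,.039]).astype(int);print(u,v)
b=np.zeros((600,800,3),np.uint8)
r=lambda i,w,h:cv2.convertScaleAbs(cv2.resize(i,(w,h),interpolation=cv2.INTER_CUBIC),alpha=1.4,beta=10)
x,y=max(u-32,0),max(v-32,0); b[:384,:384]=r(a[y:y+64,x:x+64],384,384); print("crop x6 from",x,y)
b[:300,400:800]=r(a,400,300); b[300:600,400:800]=r(a[180:360,160:400],400,300)  # x1.667 from 160,180
cv2.imwrite("pics/crop3.png",b)
```

```text
6.9667 [ 0.48353005 -0.20269922  0.19132079] [-1.29414820e-04  9.95128983e-01 -9.85813880e-02  1.50900878e-05] 0.39127728732053785 9.06359776854515
282 85
crop x6 from 250 53
```

View pics/crop3.png

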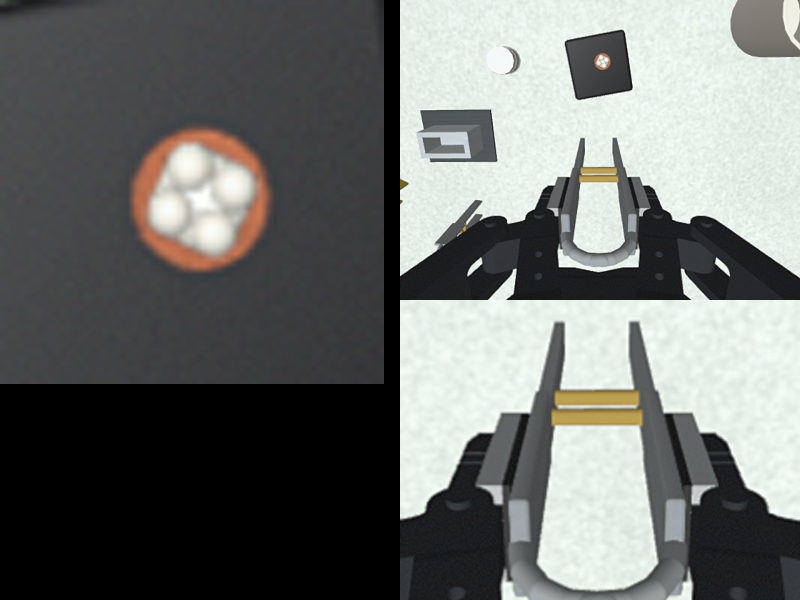

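The tongs are firmly held. The crown is straight below the camera at px (283.8,86.3), turned about 25° clockwise from the tool. The tips are at about (257,193) and (300,193).

```bash
cat >> h.py <<'E'
def Rt(o):
    from scipy.spatial.transform import Rotation as Ro
    w,x,y,z=o["tool_rot"]; return Ro.from_quat([x,y,z,w]).as_matrix()
E
python3 - <<'E'
from h import *
import pickle
W=pickle.load(open("wrist3.pkl","rb")); o=get_obs(); R=Rt(o); P=np.array(o["eef_pos"])
print(o["q"][6],o["q"])
z=P[2]-.092
for u,v in((255.1,193.2),(300.4,193.2)): print("tip in tool",(R.T@(onz(W,u,v,z)-P)*1e3).round(1))
for uv in((160+105/1.667,180+222/1.667),): pass
print("plateL/R",[(R.T@(onz(W,160+(x-400)/1.667,180+(y-300)/1.667,P[2]-.092+.135)-P)*1e3).round(1) for x,y in((519,521),(676,521))])
w=onz(W,250+203/6,53+200/6,.0395);f=onz(W,250+201/6,53+200/6,.020);print("crown",w,f)
d=(R.T@(w-P));print("tool offset",d*1e3)
g=cv2.inRange(cv2.cvtColor(W["color"],cv2.COLOR_BGR2HSV)[53:117,250:314],(0,0,115),(179,70,255));k=max(cv2.findContours(g,0,2)[0],key=cv2.contourArea);r=cv2.minAreaRect(k);print(r, onz(W,250+r[0][0],53+r[0][1],.0385))
E
```

```text
-1.5730205339050563 [ 0.48667608  0.28893012 -0.24817266  1.94190122  0.08768619  0.92101352
 -1.57302053]
tip in tool [  4.8 -14.4  92. ]
tip in tool [ 4.8 15.2 92. ]
plateL/R [array([  5.6, -13.9, -43. ]), array([  5.7,  15.1, -43. ])]
crown [ 0.55290022 -0.22160422  0.0395    ] [ 0.55283687 -0.22162649  0.02      ]
tool offset [ 71.73036563   4.96650845 151.81982544]
((33.10000228881836, 32.80000305175781), (15.205260276794434, 15.652474403381348), 26.56505012512207) [ 0.55338628 -0.22114748  0.0385    ]
```

>>> jog_arm:
  moves: [0, 0, 0, 0, 0, 0.5, 0.385, 0, 0, 0, 0, 0, 0.9, 0.385, 0, 0, 0, 0, 0, 0.9, 0.385, 0, 0, 0, 0, 0, 0.9, 0.385, 0, 0, 0, 0, 0, 0.9, 0.385, 0, 0, 0, 0, 0, 0.9, 0.385, 0, 0, 0, 0, 0, 0.9, 0.385, 0, 0, 0, 0, 0, 0.6, 0.385]

```text
t: 7.63
eef_pos: [0.4835, -0.2031, 0.1914]
tool_rot: [-0.0, 0.947, -0.322, 0.0]
contact_force: [-0.4, -0.3, -0.9]
gripper_width: 0.39
grasp_force: 9.1
```

>>> jog_arm:
  moves: [0.35, -0.14, 0, 0, 0, 0, 0.385, 0.7, -0.28, 0, 0, 0, 0, 0.385, 0.8, -0.32, 0, 0, 0, 0, 0.385, 0.8, -0.32, 0, 0, 0, 0, 0.385, 0.5, -0.21, 0, 0, 0, 0, 0.385, 0.24, -0.1, 0, 0, 0, 0, 0.385, 0, 0, 0, 0, 0, 0, 0.385, 0, 0, 0, 0, 0, 0, 0.385]

```text
t: 8.3
eef_pos: [0.5536, -0.2229, 0.191]
tool_rot: [-0.0, 0.947, -0.32, -0.0]
contact_force: [-1.3, -0.0, -0.5]
gripper_width: 0.387
grasp_force: 9.1
```

Run:
```python
from h import *
import pickle
c=cam("wrist"); pickle.dump(c,open("wrist4.pkl","wb")); a=c["color"]
o=get_obs(); R=Rt(o);P=np.array(o["eef_pos"]);print(o["t"],P,o["tool_rot"],o["gripper_width"],o["grasp_force"],o["q"][6])
print("crown in tool",R.T@(np.array([.5530,-.2213,.03])-P)*1e3)
b=cv2.convertScaleAbs(cv2.resize(a[130:280,180:380],(800,600),interpolation=cv2.INTER_CUBIC),alpha=1.4,beta=10)
cv2.imwrite("pics/crop4.png",b)
```

```text
8.35 [ 0.55324415 -0.22289818  0.19109631] [ 2.68240297e-05  9.47274899e-01 -3.20421732e-01 -4.22591023e-04] 0.3864710176715953 9.063237458467484 -2.0093858802569415
crown in tool [ -1.03799706  -1.17361018 161.09679984]
```

View pics/crop4.png

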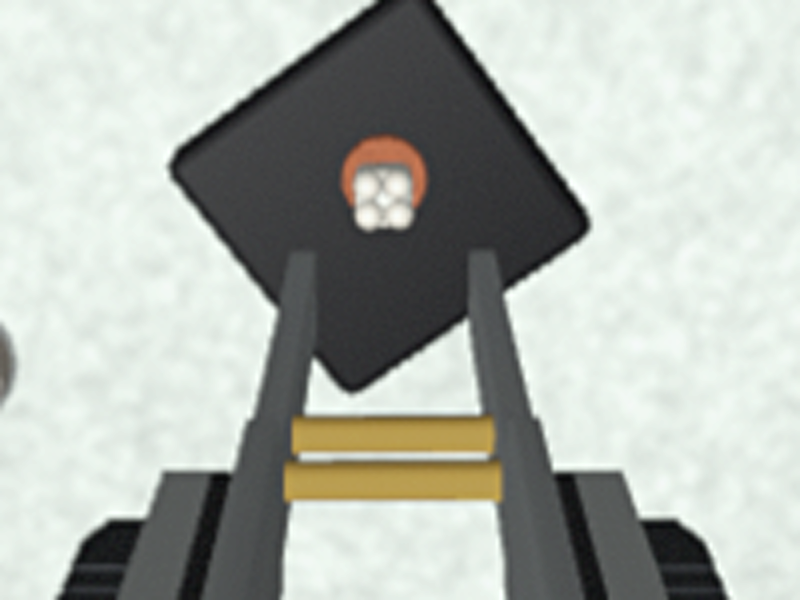

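The crown is square to the arms, 1.6 mm left of centre between them (crop x 383 against 392). I'll correct that, descend and grip.

>>> jog_arm:
  moves: [0.03, -0.08, 0.3, 0, 0, 0, 0.385, 0, 0, 0.7, 0, 0, 0, 0.385, 0, 0, 0.9, 0, 0, 0, 0.385, 0, 0, 0.8, 0, 0, 0, 0.385, 0, 0, 0.6, 0, 0, 0, 0.385, 0, 0, 0.3, 0, 0, 0, 0.385, 0, 0, 0, 0, 0, 0, 0.385, 0, 0, 0, 0, 0, 0, 0.385]

```text
t: 9.02
eef_pos: [0.5553, -0.2223, 0.1195]
tool_rot: [-0.0, 0.947, -0.321, 0.0]
contact_force: [-0.6, 0.4, -0.8]
gripper_width: 0.387
grasp_force: 9.1
```

Run:
```python
from h import *
import pickle
c=cam("wrist"); pickle.dump(c,open("wrist5.pkl","wb")); a=c["color"]
o=get_obs(); R=Rt(o);P=np.array(o["eef_pos"]);print(o["t"],P,o["tool_rot"],o["contact_force"],o["gripper_width"],o["grasp_force"])
print("crown in tool",R.T@(np.array([.5530,-.2213,.026])-P)*1e3)
b=cv2.convertScaleAbs(cv2.resize(a[130:280,180:380],(800,600),interpolation=cv2.INTER_CUBIC),alpha=1.4,beta=10)
cv2.imwrite("pics/crop5.png",b)
h=cv2.cvtColor(a,cv2.COLOR_BGR2HSV)[130:280,180:380]
for n,l,u in(("foot",(0,110,60),(14,255,255)),("white",(0,0,130),(179,50,200))):
    k=[q for q in cv2.findContours(cv2.inRange(h,l,u),0,2)[0] if cv2.contourArea(q)>40]; print(n,[cv2.boundingRect(q) for q in k])
```

```text
9.0667 [ 0.55578269 -0.22239899  0.120013  ] [-1.12746702e-05  9.47179941e-01 -3.20702080e-01  5.79029595e-04] [ 0.15684506 -0.61493622 -0.92482224] 0.39049234872865835 9.063663929700851
crown in tool [-2.98039691  0.85454536 94.00948025]
foot [(84, 57, 27, 22)]
white [(71, 125, 55, 25), (88, 70, 18, 18), (0, 0, 200, 150)]
```

View pics/crop5.png

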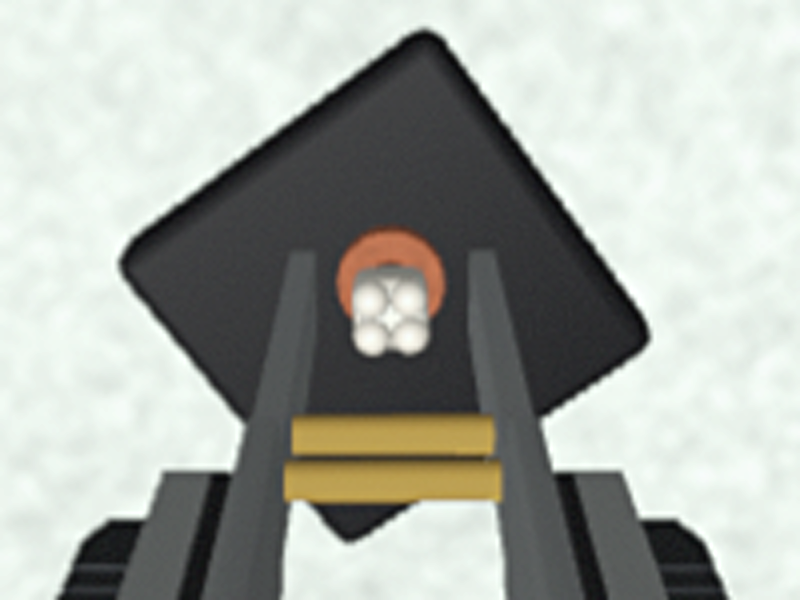

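The crown sits centred between the arms (391 against 392). Closing now.

>>> jog_arm:
  moves: [0, 0, 0, 0, 0, 0, 0.34, 0, 0, 0, 0, 0, 0, 0.3, 0, 0, 0, 0, 0, 0, 0.27, 0, 0, 0, 0, 0, 0, 0.25, 0, 0, 0, 0, 0, 0, 0.23, 0, 0, 0, 0, 0, 0, 0.2, 0, 0, 0, 0, 0, 0, 0.18, 0, 0, 0, 0, 0, 0, 0.18]
  grip_force: 65

```text
t: 9.73
eef_pos: [0.5556, -0.2224, 0.1197]
tool_rot: [0.0, 0.947, -0.321, 0.0]
contact_force: [0.0, -0.5, 2.4]
gripper_width: 0.203
grasp_force: 63.2
```

>>> jog_arm:
  moves: [0, 0, 0, 0, 0, 0, 0.18, 0, 0, 0, 0, 0, 0, 0.18, 0, 0, 0, 0, 0, 0, 0.18, 0, 0, -0.1, 0, 0, 0, 0.18, 0, 0, -0.2, 0, 0, 0, 0.18, 0, 0, -0.3, 0, 0, 0, 0.18, 0, 0, -0.2, 0, 0, 0, 0.18, 0, 0, 0, 0, 0, 0, 0.18]

```text
t: 10.4
eef_pos: [0.5559, -0.2225, 0.1364]
tool_rot: [-0.0, 0.947, -0.321, 0.001]
contact_force: [0.5, 0.5, -0.7]
gripper_width: 0.207
grasp_force: 63.3
```

Run:
```python
from h import *
import pickle
c=cam("wrist"); pickle.dump(c,open("wrist6.pkl","wb")); a=c["color"]
o=get_obs(); R=Rt(o);P=np.array(o["eef_pos"]);print(o["t"],P,o["tool_rot"],o["contact_force"],o["gripper_width"],o["grasp_force"])
h=cv2.cvtColor(a,cv2.COLOR_BGR2HSV)[130:280,180:380]
for n,l,u in(("foot",(0,110,60),(14,255,255)),("white",(0,0,130),(179,50,200))):
    k=[q for q in cv2.findContours(cv2.inRange(h,l,u),0,2)[0] if cv2.contourArea(q)>20]; print(n,[cv2.boundingRect(q) for q in k])
    if n=="foot":
        x,y,w,_=max((cv2.boundingRect(q) for q in k),key=lambda r:r[2]); f=onz(c,180+x+w/2,130+y+9*w/18,P[2]-.092-.006)
        print("foot in tool",(R.T@(f-P)*1e3).round(1))
```

```text
10.45 [ 0.55568123 -0.22238996  0.13597349] [ 1.58341161e-06  9.47176280e-01 -3.20712767e-01  6.44869431e-04] [-0.21226624  0.38342953 -2.13187407] 0.20204562507838694 63.34522604942322
foot [(88, 57, 20, 11)]
foot in tool [ 0.8  0.9 98. ]
white [(86, 124, 26, 26), (89, 70, 17, 18), (0, 0, 200, 150)]
```

>>> jog_arm:
  moves: [0, 0, -0.3, 0, 0, -0.4, 0.18, 0, 0, -0.6, 0, 0, -0.8, 0.18, 0, 0, -0.6, 0, 0, -0.9, 0.18, 0, 0, -0.6, 0, 0, -0.9, 0.18, 0, 0, -0.6, 0, 0, -0.9, 0.18, 0, 0, -0.6, 0, 0, -0.9, 0.18, 0, 0, -0.5, 0, 0, -0.8, 0.18, 0, 0, -0.2, 0, 0, -0.5, 0.18]

```text
t: 11.12
eef_pos: [0.5559, -0.2225, 0.2168]
tool_rot: [0.0, 0.994, -0.112, 0.001]
contact_force: [0.1, -0.2, -0.7]
gripper_width: 0.202
grasp_force: 63.3
```

>>> jog_arm:
  moves: [-0.07, -0.3, 0, 0, 0, 0, 0.18, -0.15, -0.6, 0, 0, 0, 0, 0.18, -0.22, -0.9, 0, 0, 0, 0, 0.18, -0.24, -1, 0, 0, 0, 0, 0.18, -0.24, -1, 0, 0, 0, 0, 0.18, -0.24, -1, 0, 0, 0, 0, 0.18, -0.24, -1, 0, 0, 0, 0, 0.18, -0.24, -1, 0, 0, 0, 0, 0.18]

```text
t: 11.78
eef_pos: [0.553, -0.0798, 0.2145]
tool_rot: [-0.0, 0.994, -0.113, -0.001]
contact_force: [-0.4, -0.3, -1.6]
gripper_width: 0.204
grasp_force: 63.4
```

>>> jog_arm:
  moves: [-0.24, -1, 0, 0, 0, 0, 0.18, -0.24, -1, 0, 0, 0, 0, 0.18, -0.24, -1, 0, 0, 0, 0, 0.18, -0.24, -1, 0, 0, 0, 0, 0.18, -0.24, -1, 0, 0, 0, 0, 0.18, -0.24, -1, 0, 0, 0, 0, 0.18, -0.24, -1, 0, 0, 0, 0, 0.18, -0.24, -1, 0, 0, 0, 0, 0.18]

```text
t: 12.45
eef_pos: [0.5512, 0.0845, 0.2145]
tool_rot: [0.0, 0.994, -0.113, -0.001]
contact_force: [0.1, 0.1, -1.0]
gripper_width: 0.206
grasp_force: 63.4
```

>>> jog_arm:
  moves: [-0.22, -0.9, 0, 0, 0, 0, 0.18, -0.17, -0.7, 0, 0, 0, 0, 0.18, -0.12, -0.5, 0, 0, 0, 0, 0.18, -0.05, -0.2, 0, 0, 0, 0, 0.18, 0, 0, 0, 0, 0, 0, 0.18, 0, 0, 0, 0, 0, 0, 0.18, 0, 0, 0, 0, 0, 0, 0.18, 0, 0, 0, 0, 0, 0, 0.18]

```text
t: 13.12
eef_pos: [0.5521, 0.1282, 0.2152]
tool_rot: [0.0, 0.993, -0.114, -0.0]
contact_force: [0.2, -0.0, -0.6]
gripper_width: 0.204
grasp_force: 63.4
```

Run:
```python
from h import *
import pickle
W=pickle.load(open("wrist5.pkl","rb"));P5=np.array([.55578,-.2224,.12]);
f=onz(W,180+97.5,130+57,.020);print("foot front",f)
c=cam("wrist"); pickle.dump(c,open("wrist7.pkl","wb")); a=c["color"]
o=get_obs(); R=Rt(o);P=np.array(o["eef_pos"]);print(o["t"],P,o["tool_rot"],o["contact_force"],o["gripper_width"],o["grasp_force"],o["q"])
t=np.degrees(2*np.arctan2(-.3207,.9472));Rz=lambda t:np.array([[np.cos(t),np.sin(t),0],[np.sin(t),-np.cos(t),0],[0,0,-1]])
print("front in tool5",Rz(np.radians(t)).T@(f-P5)*1e3)
u,v=proj(c,[.52,.235,.018]).astype(int);print(u,v)
x,y=max(u-100,0),max(v-75,0);print("x4 from",x,y)
cv2.imwrite("pics/crop6.png",cv2.convertScaleAbs(cv2.resize(a[y:y+150,x:x+200],(800,600),interpolation=cv2.INTER_CUBIC),alpha=1.8,beta=15))
```

```text
foot front [ 0.5607254  -0.22718528  0.02      ]
13.1667 [0.55213448 0.12838533 0.21524483] [ 2.24006209e-04  9.93460692e-01 -1.14174444e-01  1.76944518e-05] [-0.358331    0.2253633  -0.72401534] 0.20628974918666187 63.37946176528931 [-0.01909214  0.34597125 -0.3979303   1.81391699  0.15603955  1.01254767
 -2.2784773 ]
front in tool5 [  6.83530219   0.79660675 100.        ]
177 222
x4 from 77 147
```

View pics/crop6.png

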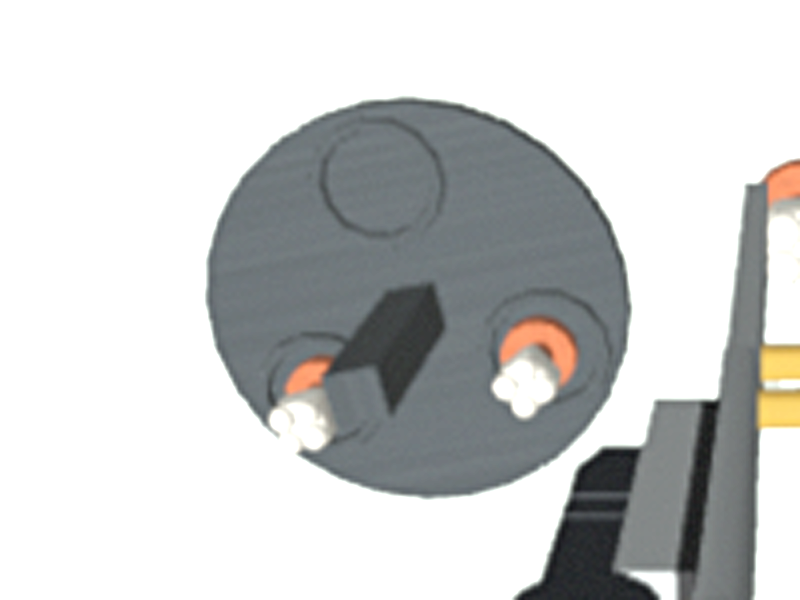

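The view shows the tray centre at crop (418,297), the empty ring at (382,178), the stem top at (358,394), crown_b and crown_c standing, and the held crown at the right edge. Converting these.

Run:
```python
from h import *
import pickle
W=pickle.load(open("wrist7.pkl","rb")); g=lambda x,y,z:onz(W,77+x/4,147+y/4,z)
a=W["color"]; m=(cv2.cvtColor(a,6)<95).astype(np.uint8)*255; m=m[147:297,77:77+140]
k=max(cv2.findContours(m,0,1)[0],key=cv2.contourArea).reshape(-1,2); k=k[(k[:,0]<139)]
pts=np.array([onz(W,77+x,147+y,.018)[:2] for x,y in k])
from scipy.optimize import least_squares
r=least_squares(lambda p:np.hypot(pts[:,0]-p[0],pts[:,1]-p[1])-.052,[.52,.233],loss="soft_l1",f_scale=.0005);c=r.x;print("tray fit",c,np.median(abs(r.fun)),len(pts))
s=g(382,178,.021);st=g(358,394,.070);print("seat",s,"stem",st,"yaw",np.degrees(np.arctan2(*(s[:2]-c)[::-1])),np.linalg.norm(s[:2]-c),np.degrees(np.arctan2(*(s-st)[1::-1])),np.linalg.norm((s-st)[:2]))
q=[g(*p,.07)[:2] for p in((328,378),(378,362),(388,410),(338,427))]
print([(np.degrees(np.arctan2(*(q[i]-q[j])[::-1])).round(1),np.linalg.norm(q[i]-q[j]).round(4)) for i,j in((0,1),(3,2),(0,3),(1,2))])
print("ring width",[g(x,y,.021)[:2].round(4) for x,y in((320,178),(445,178),(382,117),(382,237))])
print("c foot",g(538,357,.023), "c ring",g(547,352,.021))
o=get_obs();R=Rt(o);P=np.array(o["eef_pos"])
print("seat in tool",R.T@(s-P)*1e3,"yaw tool",np.degrees(np.arctan2(R[1,0],R[0,0])))
```

```text
tray fit [0.51865395 0.23042017] 0.0007286454317027707 246
seat [0.55190202 0.22894686 0.021     ] stem [0.51836137 0.23119848 0.07      ] yaw -2.5372666191652424 0.03328069284866569 -3.8405562460837994 0.03361613901304805
[(np.float64(95.5), np.float64(0.0114)), (np.float64(96.7), np.float64(0.0116)), (np.float64(-7.7), np.float64(0.0113)), (np.float64(-6.8), np.float64(0.011))]
ring width [array([0.5552, 0.2432]), array([0.5485, 0.2145]), array([0.566 , 0.2245]), array([0.538 , 0.2334])]
c foot [0.50077074 0.20515508 0.023     ] c ring [0.50080844 0.20321896 0.021     ]
seat in tool [-23.05611385 -97.97265854 194.19964812] yaw tool -13.112020362478958
```

>>> jog_arm:
  moves: [0, 0, 0, 0, 0, -0.5, 0.18, 0, 0, 0, 0, 0, -0.7, 0.18, 0, 0, 0, 0, 0, -0.8, 0.18, 0, 0, 0, 0, 0, -0.5, 0.18, -0.02, -0.4, 0, 0, 0, 0, 0.18, -0.03, -0.8, 0, 0, 0, 0, 0.18, -0.03, -1, 0, 0, 0, 0, 0.18, -0.03, -1, 0, 0, 0, 0, 0.18]

```text
t: 13.83
eef_pos: [0.5533, 0.194, 0.2154]
tool_rot: [-0.0, 1.0, -0.028, 0.0]
contact_force: [0.5, 0.7, -1.8]
gripper_width: 0.197
grasp_force: 63.4
```

>>> jog_arm:
  moves: [-0.03, -0.9, 0, 0, 0, 0, 0.18, -0.02, -0.6, 0, 0, 0, 0, 0.18, -0.02, -0.35, 0, 0, 0, 0, 0.18, 0, 0, 0.3, 0, 0, 0, 0.18, 0, 0, 0.7, 0, 0, 0, 0.18, 0, 0, 0.7, 0, 0, 0, 0.18, 0, 0, 0.3, 0, 0, 0, 0.18, 0, 0, 0, 0, 0, 0, 0.18]

```text
t: 14.5
eef_pos: [0.5529, 0.2286, 0.1733]
tool_rot: [0.001, 1.0, -0.027, -0.002]
contact_force: [-0.2, 0.8, -0.8]
gripper_width: 0.206
grasp_force: 63.4
```

Run:
```python
from h import *
import pickle
c=cam("wrist"); pickle.dump(c,open("wrist8.pkl","wb")); a=c["color"]
o=get_obs(); R=Rt(o);P=np.array(o["eef_pos"]);print(o["t"],P,o["contact_force"],o["gripper_width"],o["grasp_force"])
print("yaw",np.degrees(np.arctan2(R[1,0],R[0,0])),"seat in tool",R.T@(np.array([.5518,.2288,.02])-P)*1e3)
cv2.imwrite("pics/crop7.png",cv2.convertScaleAbs(cv2.resize(a[110:290,160:400],(800,600),interpolation=cv2.INTER_CUBIC),alpha=1.7,beta=15))
```

```text
14.55 [0.55346867 0.22924484 0.17450354] [-0.11698328  0.40724403 -0.90423947] 0.2052884619535096 63.42415809631348
yaw -3.0922933021370005 seat in tool [ -1.41368258   0.32901992 154.50637796]
```

View pics/crop7.png

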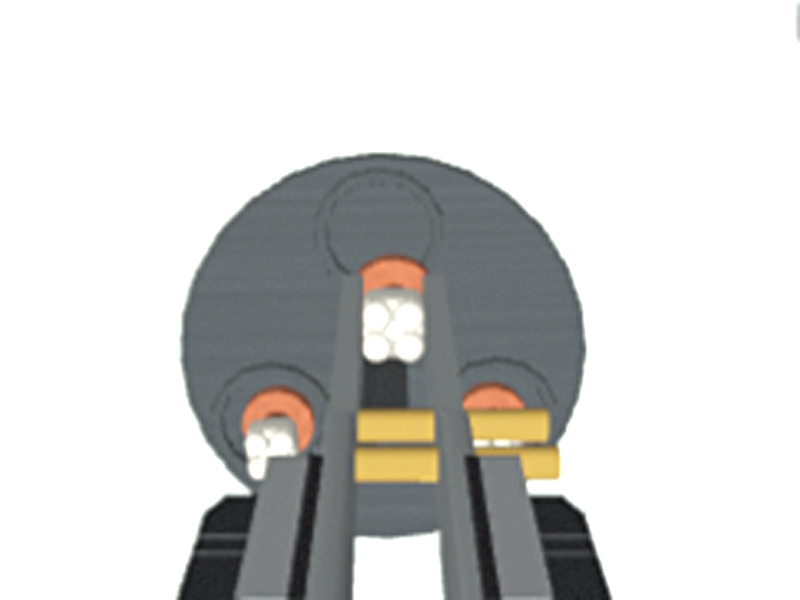

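Run:
```python
from h import *
import pickle
W=pickle.load(open("wrist8.pkl","rb")); g=lambda x,y,z:onz(W,160+x/3.3333,110+y/3.3333,z)
o=get_obs(); R=Rt(o);P=np.array(o["eef_pos"]); T=lambda p:(R.T@(p-P)*1e3).round(1)
l,r,t=g(317,228,.021),g(441,228,.021),g(379,168,.021); print("ring l r top",T(l),T(r),T(t),(l+r)/2)
zf=P[2]-.105+.005
print("foot front",T(g(393.5,255,zf)),"l/r",T(g(358,280,zf)),T(g(428,280,zf)))
print("rings b,c (x mid)",T(g(273,412,.021)),T(g(500,405,.021)))
a=W["color"]; m=(cv2.cvtColor(a,6)<110).astype(np.uint8)*255
print("tray edges",T(g(182,335,.018)),T(g(584,335,.018)),T(g(385,153,.018)))
```

```text
ring l r top [ -1.  -17.  153.5] [ -1.   13.2 153.5] [ 13.9  -1.9 153.5] [0.55235933 0.23101094 0.021     ]
foot front [  6.7   1.5 100. ] l/r [  1.5  -5.7 100. ] [  1.5   8.5 100. ]
rings b,c (x mid) [-49.2 -29.1 153.5] [-47.3  28.7 153.6]
tray edges [-29.5 -51.8 156.5] [-29.6  49.8 156.6] [ 16.9  -0.4 156.5]
```

>>> jog_arm:
  moves: [0.03, -0.135, 0, 0, 0, 0, 0.18, 0, 0, 0.3, 0, 0, 0, 0.18, 0, 0, 0.6, 0, 0, 0, 0.18, 0, 0, 0.6, 0, 0, 0, 0.18, 0, 0, 0.5, 0, 0, 0, 0.18, 0, 0, 0.2, 0, 0, 0, 0.18, 0, 0, 0.1, 0, 0, 0, 0.18, 0, 0, 0, 0, 0, 0, 0.18]

```text
t: 15.22
eef_pos: [0.5541, 0.2331, 0.1285]
tool_rot: [0.0, 1.0, -0.026, -0.001]
contact_force: [0.1, -0.2, -0.7]
gripper_width: 0.205
grasp_force: 63.4
```

Run:
```python
from h import *
import pickle
c=cam("wrist"); pickle.dump(c,open("wrist9.pkl","wb")); a=c["color"]
for _ in range(2): get_obs()
o=get_obs(); R=Rt(o);P=np.array(o["eef_pos"]);print(o["t"],P,o["contact_force"],o["gripper_width"],o["grasp_force"])
cv2.imwrite("pics/crop8.png",cv2.convertScaleAbs(cv2.resize(a[130:250,200:360],(800,600),interpolation=cv2.INTER_CUBIC),alpha=1.7,beta=15))
```

```text
15.2667 [0.55442074 0.23331998 0.12910589] [-0.66885323  0.43088834 -1.07062686] 0.2065156599477019 63.4237539768219
```

View pics/crop8.png

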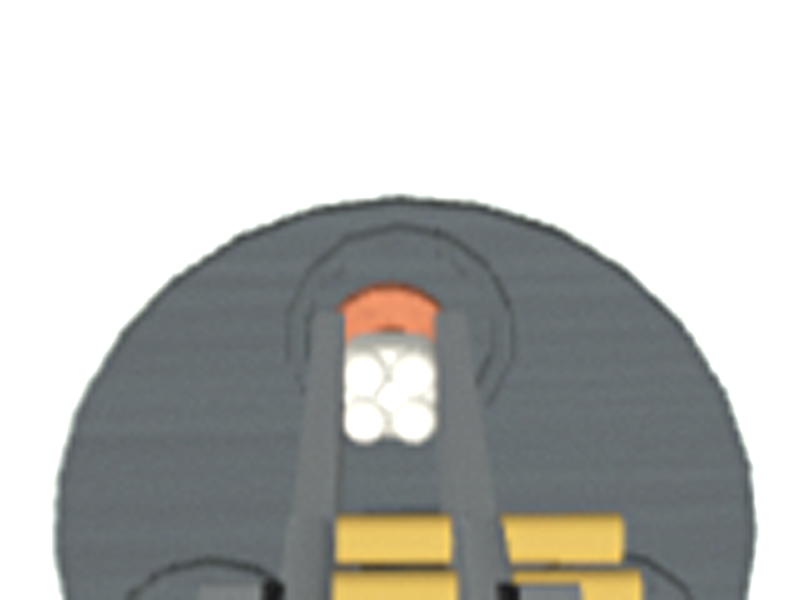

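Note: I have now viewed 12 pictures, two over the limit of 10, so I'll look at no more and work from numbers. The held crown's foot (crop x 390, front 284) sits just inside the empty ring (x 288–515, front 226).

Run:
```python
from h import *
import pickle
W=pickle.load(open("wrist9.pkl","rb")); g=lambda x,y,z:onz(W,200+x/5,130+y/5,z)
o=get_obs(); R=Rt(o);P=np.array(o["eef_pos"]); T=lambda p:(R.T@(p-P)*1e3).round(1)
print("ring l r front",T(g(288,340,.021)),T(g(515,340,.021)),T(g(400,226,.021)))
zf=P[2]-.100; print("foot front",T(g(390,284,zf)),T(g(340,310,zf)),T(g(440,310,zf)))
print("tray",T(g(400,197,.018)),T(g(57,520,.018)),T(g(755,520,.018)))
```

```text
ring l r front [ -3.6 -13.3 108.1] [ -3.6  18.4 108.1] [ 12.7   2.3 108.1]
foot front [  6.7   1.  100. ] [  3.   -5.8 100. ] [  3.    7.7 100. ]
tray [ 16.1   2.3 111.1] [-32.  -47.6 111.1] [-32.   54.3 111.1]
```

>>> jog_arm:
  moves: [-0.04, 0.085, 0, 0, 0, 0, 0.18, 0, 0, 0, 0, 0, 0, 0.18, 0, 0, 0.1, 0, 0, 0, 0.18, 0, 0, 0.1, 0, 0, 0, 0.18, 0, 0, 0.05, 0, 0, 0, 0.18, 0, 0, 0, 0, 0, 0, 0.18, 0, 0, 0, 0, 0, 0, 0.18, 0, 0, 0, 0, 0, 0, 0.18]

```text
t: 15.93
eef_pos: [0.5536, 0.2316, 0.1243]
tool_rot: [-0.0, 1.0, -0.026, -0.0]
contact_force: [-0.0, -0.5, -1.3]
gripper_width: 0.204
grasp_force: 63.4
```

Run:
```python
from h import *
for _ in range(3):
    cam("wrist"); o=get_obs(); print(o["t"],o["eef_pos"],o["contact_force"])
```

```text
15.9833 [0.55358748 0.23159994 0.12434831] [-0.64938622  0.27916227 -0.64509153]
16.0333 [0.55361049 0.23163261 0.12438199] [ 0.5526173   0.34285151 -0.86757978]
16.0833 [0.55361638 0.23161275 0.12438392] [-0.20180243 -0.89589029 -0.61246243]
```

>>> jog_arm:
  moves: [0, 0, 0.02, 0, 0, 0, 0.18, 0, 0, 0.02, 0, 0, 0, 0.18, 0, 0, 0.02, 0, 0, 0, 0.18, 0, 0, 0.02, 0, 0, 0, 0.18, 0, 0, 0, 0, 0, 0, 0.18, 0, 0, 0, 0, 0, 0, 0.18, 0, 0, 0, 0, 0, 0, 0.18, 0, 0, 0, 0, 0, 0, 0.18]

```text
t: 16.75
eef_pos: [0.5536, 0.2315, 0.1227]
tool_rot: [0.0, 1.0, -0.026, 0.0]
contact_force: [-0.2, 0.2, -0.2]
gripper_width: 0.204
grasp_force: 63.5
```

>>> jog_arm:
  moves: [0, 0, 0.02, 0, 0, 0, 0.18, 0, 0, 0.02, 0, 0, 0, 0.18, 0, 0, 0, 0, 0, 0, 0.18, 0, 0, 0, 0, 0, 0, 0.18, 0, 0, 0, 0, 0, 0, 0.18, 0, 0, 0, 0, 0, 0, 0.18, 0, 0, 0, 0, 0, 0, 0.18, 0, 0, 0, 0, 0, 0, 0.18]

```text
t: 17.42
eef_pos: [0.5537, 0.2316, 0.1227]
tool_rot: [0.0, 1.0, -0.026, 0.0]
contact_force: [-2.3, -1.8, 5.0]
gripper_width: 0.207
grasp_force: 63.9
```

Contact at the expected height (5 N). Releasing.

>>> jog_arm:
  moves: [0, 0, 0, 0, 0, 0, 0.2, 0, 0, 0, 0, 0, 0, 0.23, 0, 0, 0, 0, 0, 0, 0.26, 0, 0, 0, 0, 0, 0, 0.29, 0, 0, 0, 0, 0, 0, 0.32, 0, 0, 0, 0, 0, 0, 0.35, 0, 0, 0, 0, 0, 0, 0.37, 0, 0, 0, 0, 0, 0, 0.38]

```text
t: 18.08
eef_pos: [0.5535, 0.2316, 0.1218]
tool_rot: [0.0, 1.0, -0.026, -0.0]
contact_force: [-0.3, 0.2, -1.1]
gripper_width: 0.377
grasp_force: 9.3
```

>>> jog_arm:
  moves: [0, 0, 0, 0, 0, 0, 0.38, 0, 0, 0, 0, 0, 0, 0.38, 0, 0, 0, 0, 0, 0, 0.38, 0, 0, 0, 0, 0, 0, 0.38, 0, 0, 0, 0, 0, 0, 0.38, 0, 0, 0, 0, 0, 0, 0.38, 0, 0, 0, 0, 0, 0, 0.38, 0, 0, 0, 0, 0, 0, 0.38]

```text
t: 18.75
eef_pos: [0.5535, 0.2316, 0.1219]
tool_rot: [-0.0, 1.0, -0.026, -0.0]
contact_force: [0.1, 0.5, -0.1]
gripper_width: 0.379
grasp_force: 9.3
```

Run:
```python
from h import *
import pickle
c=cam("wrist"); pickle.dump(c,open("wrist10.pkl","wb")); a=c["color"]
o=get_obs(); R=Rt(o);P=np.array(o["eef_pos"]);print(o["t"],P,o["contact_force"],o["gripper_width"],o["grasp_force"]); T=lambda p:(R.T@(p-P)*1e3).round(1)
h=cv2.cvtColor(a,cv2.COLOR_BGR2HSV)
for q in cv2.findContours(cv2.inRange(h,(0,110,60),(14,255,255)),0,2)[0]:
    if cv2.contourArea(q)>20:
        x,y,w,d=cv2.boundingRect(q); print("foot",(x,y,w,d),"l/r/front",[T(onz(c,u,v,.023)) for u,v in((x,y+w*.5),(x+w,y+w*.5),(x+w/2,y))])
# grey steel vs dark in rows near tips: print brightness profile
g=a[:,:,1]; 
for r in (188,194,200): print(r,g[r,240:320:2])
```

```text
18.8 [0.55353187 0.23160542 0.12189472] [-0.98819599  0.88373124 -1.35420203] 0.38013602149482867 9.288268089294434
foot (265, 187, 26, 22) l/r/front [array([-2. , -8.1, 98.9]), array([-2. ,  9.5, 98.9]), array([ 7.1,  0.7, 98.9])]
188 [54 54 55 55 55 54 55 55 56 49 56 49 55 55 55 47 49 62 66 67 62 49 40 50
 56 57 55 54 53 52 56 56 56 56 56 57 57 57 56 57]
194 [55 55 55 56 54 55 56 62 63 61 52 56 53 60 80 76 77 77 76 74 78 78 77 75
 76 51 56 56 52 63 62 63 56 57 56 56 57 56 57 57]
200 [ 55  55  55  54  55  54  62  61  63  52  55  55  60  75  80 112 114 109
 136 142 117 115 101  82  76  75  54  57  48  61  63  62  61  55  55  55
  55  55  56  57]
```

>>> jog_arm:
  moves: [0, 0, -0.1, 0, 0, 0, 0.38, 0, 0, -0.4, 0, 0, 0, 0.38, 0, 0, -0.8, 0, 0, 0, 0.38, 0, 0, -1, 0, 0, 0, 0.38, 0, 0, -1, 0, 0, 0, 0.38, 0, 0, -0.7, 0, 0, 0, 0.38, 0, 0, -0.2, 0, 0, 0, 0.38, 0, 0, 0, 0, 0, 0, 0.38]

```text
t: 19.47
eef_pos: [0.5543, 0.232, 0.2076]
tool_rot: [-0.001, 1.0, -0.026, 0.001]
contact_force: [0.1, 0.2, -0.6]
gripper_width: 0.384
grasp_force: 9.3
```

```bash
cat > look.py <<'E'
from h import *
import pickle,sys
from scipy.optimize import least_squares
c=cam("wrist"); pickle.dump(c,open(sys.argv[1]+".pkl","wb")); a=c["color"]
o=get_obs(); R=Rt(o);P=np.array(o["eef_pos"]);print(o["t"],P,o["contact_force"],o["gripper_width"],o["grasp_force"]); T=lambda p:(R.T@(p-P)*1e3).round(1)
print("yaw",np.degrees(np.arctan2(R[1,0],R[0,0])))
m=(a[:,:,1]<100).astype(np.uint8)*255
k=max(cv2.findContours(m,0,1)[0],key=cv2.contourArea).reshape(-1,2)
p=np.array([onz(c,x,y,.018)[:2] for x,y in k]); d=np.hypot(p[:,0]-.5187,p[:,1]-.2310); p=p[(abs(d-.052)<.006)&((p-P[:2])@R[:2,0]>-.045)]
r=least_squares(lambda q:np.hypot(p[:,0]-q[0],p[:,1]-q[1])-.052,[.5187,.231],loss="soft_l1",f_scale=.0005);t=np.r_[r.x,.018]
print("tray",r.x,len(p),np.median(abs(r.fun)),"in tool",T(t))
h=cv2.cvtColor(a,cv2.COLOR_BGR2HSV)
for q in cv2.findContours(cv2.inRange(h,(0,110,60),(14,255,255)),0,2)[0]:
    if cv2.contourArea(q)>20:
        x,y,w,d=cv2.boundingRect(q); f=onz(c,x+w/2,y,.023)-R[:,0]*.009; f[2]=.023; e=f-t; print("foot",(x,y,w,d),T(f),"from tray: r",np.hypot(*e[:2])*1e3,"ang",np.degrees(np.arctan2(e[1],e[0])))
E
python3 look.py wrist11
python3 - <<'E'
import pickle;c=pickle.load(open("wrist11.pkl","rb"));a=c["color"][:,:,1]
import cv2
for r in range(170,260,6): print(r,a[r,236:324:2])
E
```

```text
19.5167 [0.55365954 0.23154129 0.20625255] [ 0.65127342  0.43639081 -0.8025267 ] 0.38201740648699184 9.288087040185928
yaw -3.0167065525316277
tray [0.51778671 0.23223006] 177 0.0004228173563761914 in tool [-36.    1.2 188.2]
foot (241, 216, 7, 12) [-52.1 -31.  183.2] from tray: r 36.022123372877765 ang 113.44195023737423
foot (309, 214, 10, 14) [-50.1  33.4 183.2] from tray: r 35.118746374985335 ang -116.57199021064486
foot (269, 163, 20, 17) [ -2.1   0.9 183.3] from tray: r 33.934062275124255 ang -2.5012734420669434
170 [147  60  52  54  55  55  55  54  55  54  55  55  54  53  48  56  55  74
  80  89  88  89  88  88  78  78  58  56  43  53  56  56  56  55  56  56
  56  57  56  56  56  55  51 140]
176 [ 54  55  54  54  55  56  55  55  56  55  55  55  56  52  48  54  55  71
 140 168 155 136 156 167 143  73  65  56  46  55  55  56  55  56  56  55
  56  56  55  56  55  53  56  56]
182 [ 56  57  57  56  56  56  55  55  55  56  56  55  55  55  54  54  41  50
 145 174 164 134 164 175 150  61  47  53  55  57  55  56  56  58  56  56
  56  57  57  55  57  56  55  57]
188 [56 55 56 57 55 56 5
[... 1213 characters left out ...]
2  48  98 102 101 102 101 101 103 102 102
 101 102 102 101 101 101 101 101 102 102 103 102 102 103 102  96  57  61
  60  59  56  58  71  52  53  59]
242 [163 173 113  58  59  57  51  46  46  99 103 101 102 101 101 101 102 108
 108 108 107 107 105 106 105 105 105  96  96  96  95  95  96  88  58  57
  63  60  59  55  56 158 167 167]
248 [ 33  74  59  60  58  54  46  45 100 105 105 104 104 104 104 104 104 104
 104 104 104 105 105 105 105 104 105 105 104 105 105 104 105 105  98  54
  59  63  61  59  54  36  34  43]
254 [ 15  64  61  59  57  49  46  45  94 102 100 100 100 100 101  99  96  98
  98 100 111 110 111 110 109 108  91  90  90 107 110 109 109 110  85  56
  57  63  63  59  59  57  13   9]
```

Run:
```python
from h import *
import pickle
W=pickle.load(open("wrist11.pkl","rb")); o=get_obs(); R=Rt(o);P=np.array(o["eef_pos"]); T=lambda p:(R.T@(p-P)*1e3).round(1)
a=W["color"][:,:,1]; m=(a<38).astype(np.uint8)[195:235,262:298]
ks=[k for k in cv2.findContours(m,0,1)[0] if cv2.contourArea(k)>30]
for k in ks: x,y,w,h=cv2.boundingRect(k); x+=262;y+=195; print((x,y,w,h),"base front",T(onz(W,x+w/2-.5,y-.5,.018)),"top front",T(onz(W,x+w/2-.5,y+h-.5,.070)), "width", T(onz(W,x+w-.5,y+h-1,.07))-T(onz(W,x-.5,y+h-1,.07)))
for r in range(200,224,3): print(r,262+np.where(m[r-195])[0][[0,-1]] if m[r-195].any() else 0)
z=P[2]-.092; print("tips front",[T(onz(W,u,193.2,z)) for u in (256.,300.)])
```

```text
(272, 201, 15, 19) base front [-29.5   1.  188.2] top front [-29.3   0.9 136.2] width [ 0.  11.9  0. ]
200 0
203 [273 285]
206 [273 285]
209 [273 285]
212 [273 285]
215 [273 286]
218 [272 286]
221 0
tips front [array([  5.1, -14.4,  92. ]), array([ 5.2, 14.5, 92. ])]
```

>>> jog_arm:
  moves: [-0.3, 0.04, 0, 0, 0, 0, 0.38, -0.5, 0, 0, 0, 0, 0, 0.38, -0.5, 0, 0, 0, 0, 0, 0.38, -0.3, 0, 0, 0, 0, 0, 0.38, -0.075, 0, 0, 0, 0, 0, 0.38, 0, 0, 0, 0, 0, 0, 0.38, 0, 0, 0, 0, 0, 0, 0.38, 0, 0, 0, 0, 0, 0, 0.38]

```text
t: 20.18
eef_pos: [0.5205, 0.2324, 0.206]
tool_rot: [-0.0, 1.0, -0.026, 0.0]
contact_force: [-0.2, 0.0, -1.5]
gripper_width: 0.378
grasp_force: 9.3
```

```bash
python3 look.py wrist12
python3 - <<'E'
from h import *
import pickle
W=pickle.load(open("wrist12.pkl","rb")); o=get_obs(); R=Rt(o);P=np.array(o["eef_pos"]); T=lambda p:(R.T@(p-P)*1e3).round(1)
a=W["color"][:,:,1]; m=(a<38).astype(np.uint8)[145:235,262:298]
for k in cv2.findContours(m,0,1)[0]:
  if cv2.contourArea(k)>30:
    x,y,w,h=cv2.boundingRect(k); x+=262;y+=145; print((x,y,w,h),"base front",T(onz(W,x+w/2-.5,y-.5,.018)),"top front",T(onz(W,x+w/2-.5,y+h-.5,.070)))
    for r in (y+2,y+h//2,y+h-3): print(r,262+np.where(m[r-145])[0][[0,-1]])
E
```

```text
20.2333 [0.5204717  0.2324019  0.20592301] [-0.3782423  -0.10715623 -1.48229606] 0.37803688241993183 9.288493394851685
yaw -3.039235541964973
tray [0.51766429 0.23238713] 260 0.000869137826909519 in tool [ -2.9   0.2 187.9]
foot (238, 180, 20, 13) [-18.2 -26.2 182.9] from tray: r 30.519612361904986 ang 117.20086767475247
foot (298, 179, 20, 14) [-17.3  27.6 182.9] from tray: r 31.00205452869645 ang -120.75436267196777
foot (267, 125, 20, 17) [ 30.6  -0.2 182.9] from tray: r 33.40700152227797 ang -2.4361166266348637
(270, 165, 15, 14) base front [  3.9  -0.2 187.9] top front [ 3.800e+00 -1.000e-01  1.359e+02]
167 [271 283]
172 [271 284]
176 [270 284]
```

>>> jog_arm:
  moves: [0, 0, 0.3, 0, 0, 0, 0.38, 0, 0, 0.6, 0, 0, 0, 0.38, 0, 0, 0.7, 0, 0, 0, 0.38, 0, 0, 0.7, 0, 0, 0, 0.38, 0, 0, 0.6, 0, 0, 0, 0.38, 0, 0, 0.35, 0, 0, 0, 0.38, 0, 0, 0, 0, 0, 0, 0.38, 0, 0, 0, 0, 0, 0, 0.38]

```text
t: 20.9
eef_pos: [0.5199, 0.2325, 0.1405]
tool_rot: [0.0, 1.0, -0.026, -0.0]
contact_force: [0.0, -0.0, -0.8]
gripper_width: 0.384
grasp_force: 9.3
```

```bash
python3 look.py wrist13
python3 - <<'E'
from h import *
import pickle
W=pickle.load(open("wrist13.pkl","rb")); o=get_obs(); R=Rt(o);P=np.array(o["eef_pos"]); T=lambda p:(R.T@(p-P)*1e3).round(1)
a=W["color"][:,:,1]; m=(a<38).astype(np.uint8)[125:245,262:298]
for k in cv2.findContours(m,0,1)[0]:
  if cv2.contourArea(k)>30:
    x,y,w,h=cv2.boundingRect(k); x+=262;y+=125; print((x,y,w,h),"base front",T(onz(W,x+w/2-.5,y-.5,.018)),"top front",T(onz(W,x+w/2-.5,y+h-.5,.070)))
for r in (196,204): print(a[r,240:316:2])
E
```

```text
20.95 [0.52032341 0.23275613 0.14110561] [ 0.31592115  0.7004291  -0.79117526] 0.3783964218016991 9.288771003484726
yaw -3.0106930605551394
tray [0.51774489 0.23234259] 314 0.0007690479149362363 in tool [ -2.6   0.6 123.1]
foot (229, 201, 21, 15) [-18.1 -27.  118.1] from tray: r 31.677219563738216 ang 116.27762127821498
foot (306, 200, 21, 16) [-17.3  29.1 118.1] from tray: r 32.043684009292214 ang -120.34386194199065
foot (264, 133, 26, 22) [ 31.2   0.3 118.1] from tray: r 33.75906857220253 ang -2.497715108488901
(268, 183, 19, 21) base front [  3.5   0.3 123.1] top front [ 4.1  0.3 71.1]
[58 58 59 57 55 44 55 66 64 61 59 59 59 61 37 29 28 29 28 29 30 29 27 36
 62 60 61 61 60 63 65 64 55 58 59 60 60 60]
[80 82 80 77 58 48 64 64 65 50 59 60 59 59 40 41 46 45 48 49 47 47 51 49
 60 60 60 61 57 61 65 65 66 56 81 81 82 79]
```

>>> jog_arm:
  moves: [0, 0, 0, 0, 0, 0, 0.34, 0, 0, 0, 0, 0, 0, 0.31, 0, 0, 0, 0, 0, 0, 0.28, 0, 0, 0, 0, 0, 0, 0.26, 0, 0, 0, 0, 0, 0, 0.24, 0, 0, 0, 0, 0, 0, 0.22, 0, 0, 0, 0, 0, 0, 0.2, 0, 0, 0, 0, 0, 0, 0.18]
  grip_force: 68

```text
t: 21.62
eef_pos: [0.5203, 0.2327, 0.1413]
tool_rot: [-0.0, 1.0, -0.026, 0.0]
contact_force: [-0.8, -0.2, 2.8]
gripper_width: 0.209
grasp_force: 66.3
```

>>> jog_arm:
  moves: [0, 0, 0, 0, 0, 0, 0.18, 0, 0, 0, 0, 0, 0, 0.18, 0, 0, 0, 0, 0, 0, 0.18, 0, 0, 0, 0, 0, 0, 0.18, 0, 0, -0.02, 0, 0, 0, 0.18, 0, 0, -0.05, 0, 0, 0, 0.18, 0, 0, -0.08, 0, 0, 0, 0.18, 0, 0, -0.1, 0, 0, 0, 0.18]

```text
t: 22.28
eef_pos: [0.5194, 0.2321, 0.1453]
tool_rot: [0.0, 1.0, -0.026, -0.001]
contact_force: [0.1, 0.2, -2.4]
gripper_width: 0.207
grasp_force: 66.3
```

>>> jog_arm:
  moves: [0, 0, -0.12, 0, 0, 0, 0.18, 0, 0, -0.12, 0, 0, 0, 0.18, 0, 0, -0.12, 0, 0, 0, 0.18, 0, 0, -0.12, 0, 0, 0, 0.18, 0, 0, -0.1, 0, 0, 0, 0.18, 0, 0, -0.06, 0, 0, 0, 0.18, 0, 0, -0.03, 0, 0, 0, 0.18, 0, 0, 0, 0, 0, 0, 0.18]

```text
t: 22.95
eef_pos: [0.5201, 0.2326, 0.1595]
tool_rot: [-0.0, 1.0, -0.026, 0.0]
contact_force: [-0.4, 0.8, -2.7]
gripper_width: 0.21
grasp_force: 66.3
```

```bash
python3 look.py wrist14 | head -1
python3 - <<'E'
from h import *
import pickle
B,W=[pickle.load(open(f"wrist{i}.pkl","rb")) for i in(13,14)]
for c in (B,W):
    h=cv2.cvtColor(c["color"],cv2.COLOR_BGR2HSV)
    print([cv2.boundingRect(q) for q in cv2.findContours(cv2.inRange(h,(0,110,60),(14,255,255)),0,2)[0] if cv2.contourArea(q)>20])
print(get_obs()["torque"])
E
```

```text
23.0 [0.52003792 0.23252177 0.15932611] [ 0.26968326  0.39200392 -2.98639214] 0.20724608816294982 66.28985166549683
[(229, 201, 21, 15), (306, 200, 21, 16), (264, 133, 26, 22)]
[(230, 201, 24, 22), (303, 200, 24, 21), (265, 134, 25, 21)]
[ 0.0217364  -0.01471305  0.01782528]
```

The feet stay put in the image after an 18 mm rise, so the tray is coming up level with all the crowns standing. I'll lift the rest of the way.

>>> jog_arm:
  moves: [0, 0, -0.05, 0, 0, 0, 0.18, 0, 0, -0.12, 0, 0, 0, 0.18, 0, 0, -0.2, 0, 0, 0, 0.18, 0, 0, -0.25, 0, 0, 0, 0.18, 0, 0, -0.3, 0, 0, 0, 0.18, 0, 0, -0.3, 0, 0, 0, 0.18, 0, 0, -0.3, 0, 0, 0, 0.18, 0, 0, -0.3, 0, 0, 0, 0.18]

```text
t: 23.67
eef_pos: [0.5202, 0.2326, 0.1966]
tool_rot: [-0.0, 1.0, -0.026, 0.0]
contact_force: [-0.5, 0.6, -2.7]
gripper_width: 0.21
grasp_force: 66.3
```

>>> jog_arm:
  moves: [0, 0, -0.3, 0, 0, 0, 0.18, 0, 0, -0.3, 0, 0, 0, 0.18, 0, 0, -0.3, 0, 0, 0, 0.18, 0, 0, -0.3, 0, 0, 0, 0.18, 0, 0, -0.3, 0, 0, 0, 0.18, 0, 0, -0.3, 0, 0, 0, 0.18, 0, 0, -0.25, 0, 0, 0, 0.18, 0, 0, -0.15, 0, 0, 0, 0.18]

```text
t: 24.33
eef_pos: [0.5203, 0.2327, 0.2406]
tool_rot: [-0.0, 1.0, -0.026, 0.0]
contact_force: [-0.6, -0.6, -2.6]
gripper_width: 0.208
grasp_force: 66.3
```

>>> jog_arm:
  moves: [0, 0, -0.08, 0, 0, 0, 0.18, 0, 0, -0.03, 0, 0, 0, 0.18, 0, 0, 0, 0, 0, 0, 0.18, 0, 0, 0, 0, 0, 0, 0.18, 0, 0, 0, 0, 0, 0, 0.18, 0, 0, 0, 0, 0, 0, 0.18, 0, 0, 0, 0, 0, 0, 0.18, 0, 0, 0, 0, 0, 0, 0.18]

```text
t: 25.0
eef_pos: [0.52, 0.2325, 0.2418]
tool_rot: [0.0, 1.0, -0.026, -0.0]
contact_force: [-0.1, 0.1, -2.8]
gripper_width: 0.211
grasp_force: 66.3
```

>>> jog_arm:
  moves: [0, 0, 0, 0, 0, 0, 0.18, 0, 0, 0, 0, 0, 0, 0.18, 0, 0, 0, 0, 0, 0, 0.18, 0, 0, 0, 0, 0, 0, 0.18, 0, 0, 0, 0, 0, 0, 0.18, 0, 0, 0, 0, 0, 0, 0.18, 0, 0, 0, 0, 0, 0, 0.18, 0, 0, 0, 0, 0, 0, 0.18]

```text
t: 25.67
eef_pos: [0.5201, 0.2325, 0.2419]
tool_rot: [0.0, 1.0, -0.026, 0.0]
contact_force: [-0.4, -0.1, -3.0]
gripper_width: 0.21
grasp_force: 66.3
```

Run:
```python
from h import *
import pickle
for i in range(2):
    c=cam("wrist"); h=cv2.cvtColor(c["color"],cv2.COLOR_BGR2HSV)
    print([cv2.boundingRect(q) for q in cv2.findContours(cv2.inRange(h,(0,110,60),(14,255,255)),0,2)[0] if cv2.contourArea(q)>20])
o=get_obs();print(o["t"],o["eef_pos"],o["tool_rot"],o["contact_force"],o["grasp_force"],abs(o["joint_vel"]).max())
S=cam("scene");h=cv2.cvtColor(S["color"],cv2.COLOR_BGR2HSV)
for q in cv2.findContours(cv2.inRange(h,(0,100,50),(14,255,255)),0,2)[0]:
    x,y,w,d=cv2.boundingRect(q)
    if 340<x<420 and y>150 and cv2.contourArea(q)>3: print((x,y,w,d))
z=float(o["eef_pos"][2])-.1405+.012; print("tray z",z,[proj(S,[.5183+.033*np.cos(t),.2325+.033*np.sin(t),z+.009]).round(1) for t in np.radians([-2.5,117.5,237.5])])
```

```text
[(229, 201, 25, 22), (303, 200, 24, 21), (265, 134, 25, 21)]
[(229, 201, 25, 22), (303, 200, 24, 21), (265, 134, 25, 21)]
25.7667 [0.52004469 0.23253305 0.24190964] [ 1.95408627e-06  9.99655070e-01 -2.62629288e-02  7.16806654e-06] [-0.51847331 -1.04880055 -2.61802538] 66.29829525947571 0.001031538395047826
(370, 232, 9, 7)
(386, 220, 9, 7)
(361, 216, 9, 6)
tray z 0.11340964193403118 [array([373.8, 233.5]), array([390.2, 222.1]), array([364.8, 217.1])]
```

The tray is steady at about 0.113 m, and the three feet are where the rings should be in both views. Handing in.

```bash
python3 -c "
from station import *
print(hand_in())"
```

```text
the job is handed in; nothing more can be done
None
```

I handed the job in with the tongs holding the tray steady and level, its underside about 11 cm above the bench (10 cm above its pad), and all three crowns standing in their rings; no verdict came back. One rule was broken: I viewed 12 pictures instead of the allowed 10.

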